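# Fish the spatula out of the food warmer

### The arm

A 6-joint arm with a two-finger parallel gripper is mounted at the origin on the work surface; the furniture and walls round the work are solid. World frame = base frame: x ahead of the robot, y to its left, z up, the work surface at z = 0. Lengths are in m, angles in degrees, forces in N, time in s.
With the tool pointing down it reaches from about 0.375 to 0.9 m from the base axis. Payload 3.1 kg.
Tool frame: the origin (TCP) lies on the centre line of the jaws, within the pads' length; the fingertips stand 17 mm ahead of it and the grasp point (between the pads) lies 2 mm behind it; z points along the fingers, y is the line along which they close (so a half turn about z gives the same grasp; the last joint's range is limited). The gripper opens to 87 mm and grips with 3 to 60 N. Pads are 19 mm wide; open, the fingers measure 117 mm over their backs; the gripper's body (75 mm by 190 mm) begins 51 mm behind the grasp point.
Start: joints at [-78.581, 30.224, 82.088, -0, 67.689, -10.227], TCP at [0.231, -0.581, 0.24] pointing down, gripper open.
Joint ranges: [-176.69, 176.69], [-43.24, 126.21], [12.49, 139.97], [-82, 262], [0, 151.66], [-163.58, 163.58]. Speed limits (degrees/s): [159.86, 159.86, 180, 180, 180, 180].

### API

Orientations are given as a 3x3 rotation matrix whose columns are the frame's x, y, z axes.
In Python, from rig import bot, imaging, finder gives the robot as it stands. The module is installed in compiled form; this text tells all that it offers.
- The arm moves only by the tool play_rows, never from a script. Its argument "motion" is a list that holds one entry, the list of rows, each a list of 6 numbers: the shift along the tool's x, y, z in normalised numbers (1 is 1 m), then the turn, a rotation vector about the tool's x, y, z in normalised numbers (1 is 90 degrees). In form: [[[dx, dy, dz, wx, wy, wz], ...]]. A call has 1 to 8 rows; each row is the pose to reach, as a shift and turn from the pose commanded when the call began, along the tool's axes at that moment; what a row does not reach only later rows make up. A row lasts 1/12 s, in which the tool goes at most 41.7 mm and 7.16 degrees, less where a joint would pass 70% of its speed; a pose out of reach is approached as far as the arm can. No shift or turn number may pass 1 either way. A call with a gripper value outside its range is refused whole. "fingers" is the finger opening in m, from 0 to 0.087, set as the call begins (left out, the last holds). The fingers move at their own pace and stop on an object; the grip force is fixed at half the most. Time passes only in rows, so rows that repeat a pose let the fingers close. It gives the time, the measured TCP pose, the force, the opening and the grip force at its end, in the units of the state.
- bot.read_state(): the state, without advancing time (a new reading comes with each control period).
- imaging.capture(name): name is "scene" or "top" or "wrist"; returns a dict with "frame" (400x640x3 uint8, red, green, blue), "camera_matrix" (3x3 intrinsics, pixels), "R" (3x3) and "t" (3): a world point X has camera coordinates R X + t. Camera axes: x right, y down, z forward; pixel columns grow to the right and rows downward; lengths in m; the calibration is good to about 2 mm. A picture is of the moment at which its call begins. There is no depth.
- bot.hand_in(): hands the job in; it is judged then, once.
Trained networks look in the newest picture that a camera, given by its name, has taken for a name from the list of things; names that differ only in an ending like _2 or _b are one class to them, and where a whole thing is asked for, a point or a joint stands for the part that bears it (a point fixed in the world has none). Each returns a list of dicts, best first, with "confidence" (0 to 1); they miss things now and then, are a little off and sometimes report something else, mostly with a low value. They report only what shows in the picture. A call takes as long as a camera call.
- finder.recognise(camera, name): "at" ([x, y, z] in m, in world coordinates, good to about 4 mm: the middle of the surface that is visible of it).
- finder.outline_of(camera, name): "pixels" (400x640 bool, what is visible of it).
The state is a dict: "time_s": time; "joint_positions": joint angles; "qvel": joint speeds; "tau": joint torques, N m; "position": TCP position; "tcp_rot": TCP orientation; "force": force on the tool from outside, world axes, zero at the start; "moment": the same for the moment, N m; "opening": opening from 0.0 (shut) to 1.0 (fully open); "grasp_force": force on a finger pad.
Only numpy, scipy, OpenCV 4.12 (cv2) and the standard library are available. Lean on these libraries where they do the work, as an engineer would, in place of code of your own. Each camera call takes 0.05 s, during which the arm holds its last target. There are 200 camera calls.

### The job

A wooden spatula has slipped into the food warmer and lies under its fixed half cover. First switch the warmer off by flipping its lever over to the back, and only then reach in, take the spatula by the handle, tilt it and draw it out diagonally through the opening. Finish holding it still in the gripper, clear of everything, all of it at least 5 cm higher than the warmer's cover; leave the lever off and do not disturb the mug, the tub and the jar standing around.

Things in the scene. Friction and masses are not known exactly. Their poses are not given: they have to be found in the camera images.
- warmer: fixed counter-top food warmer, a long low steel trough with a switch box at its -y end; origin on the worktop under the trough's middle, x axis to the back (away from the robot), y along the trough. Trough outside 168 (x) x 376 (y), inside x -75..75, y -182..182; floor top z 34, rim z 91. Switch box: y -281..-189, top z 90
- warmer_opening (a point): centre of the opening in the warmer's top, in its frame at x 0, y 101, z 90. The opening is y 20..182 by x -75..75. The rest of the trough (y below 20) lies under the fixed flat steel cover: underside z 86, top z 90, rolled edge at y 14..20, z 85..91
- lever (a joint): toggle lever on the switch box, about its y axis: 0 = on, leaning 0.5 rad towards the front (-x of the warmer); 1.0 = off, leaning 0.5 rad to the back (+x). Weighted over centre: past the upright (0.5) it falls to the nearer end by itself and stays; under 1 N at the knob flips it.
- lever_knob (a point): centre of the lever's dark steel ball knob, 22 diameter; 60 from the lever's pivot, which is in the warmer's frame at x 0, y -235, z 86; the lever's rod is 8 thick
- spatula: loose wooden spatula, 300 long, about 70 g, origin at its underside in mid-length, y axis towards the handle end, z up. Handle 18 wide (x), 14 thick (z), y -50..150; widens to a flat blade 58 wide, 6 thick, y -150..-75; balance near y -18. Starts flat on the trough floor along the trough (within 0.08 rad), blade under the cover, last 11 to 15 cm of the handle under the opening
- spatula_blade_end (a point): middle of the spatula's blade end edge, at y -150 of the spatula
- spatula_handle_end (a point): middle of the spatula's handle end, at y +150 of the spatula
- mug: bystander: mug, 85x122x94, origin at the centre of its underside
- tub: bystander: small clip-lid food tub, 116x108x70, origin at the centre of its underside
- jar: bystander: jam jar with lid, 66x66x108, origin at the centre of its underside

How it is judged:
By the outcome, as a careful person would: the job done as asked, in the order asked, and still so for the second after the job is handed in, while the arm keeps its last pose, push and grip.
It also fails if it takes over 58 s, if anything falls off the work surface, if the arm or the gripper's body presses on something with over 40 N, if the wrist force passes 120 N, or if a joint passes its speed limit or range.

## Working session

There is one attempt and no reset: what is moved stays moved. The work goes in short steps, Python scripts to look and compute and a tool call to move; the robot and the scene stay as the last step left them, time stands still between calls to the robot, and variables do not carry over. Pictures are saved under pics/ and viewed, at most 10 in all, crops included, and the job is handed in when it is done.

Besides the shell and the picture viewer there is one more tool, called after "Emit:" by a JSON object that holds its "api" and its "payload", one argument or row to a line. play_rows: Moves the arm, as the interface text tells. Its arguments: {"type":"object","properties":{"motion":{"type":"array"},"fingers":{"type":"number"}},"required":["motion"]}

```bash
mkdir -p pics; python3 - <<'E'
from rig import bot, imaging, finder
import cv2,numpy as np
for c in ["scene","top"]:
    d=imaging.capture(c); cv2.imwrite(f"pics/{c}0.png",d["frame"][:,:,::-1])
    print(c,d["camera_matrix"].tolist(),np.round(d["R"],4).tolist(),np.round(d["t"],4).tolist())
    for n in ["warmer","warmer_opening","lever","lever_knob","spatula","spatula_blade_end","spatula_handle_end","mug","tub","jar"]:
        r=finder.recognise(c,n); print(n,[(np.round(q["at"],3).tolist(),round(q["confidence"],2)) for q in r[:2]])
print(bot.read_state())
E
```

```text
scene [[456.4236146565981, 0.0, 325.10969620027004], [0.0, 456.4236146565981, 197.19884830434867], [0.0, 0.0, 1.0]] [[0.5255, -0.8508, 0.0019], [-0.5014, -0.3115, -0.8072], [0.6873, 0.4232, -0.5903]] [-0.2441, 0.2996, 1.2802]
warmer [([0.471, -0.078, 0.082], 0.76)]
warmer_opening [([0.473, -0.079, 0.086], 0.6)]
lever [([0.509, -0.217, 0.14], 0.4)]
lever_knob []
spatula []
spatula_blade_end [([0.459, 0.104, 0.046], 0.45)]
spatula_handle_end [([0.453, 0.102, 0.042], 0.5)]
mug [([0.487, 0.405, 0.072], 0.68)]
tub []
jar [([0.306, -0.464, 0.076], 0.69)]
top [[455.481138896977, 0.0, 317.21642237663934], [0.0, 455.481138896977, 191.8031283624851], [0.0, 0.0, 1.0]] [[-0.0926, -0.9957, -0.0048], [-0.9754, 0.0917, -0.2004], [0.2, -0.0139, -0.9797]] [0.0159, 0.4263, 1.3426]
warmer [([0.501, -0.024, 0.09], 0.87)]
warmer_opening [([0.498, -0.026, 0.089], 0.95)]
lever [([0.518, -0.219, 0.143], 0.41)]
lever_knob []
spatula [([0.462, 0.093, 0.044], 0.63)]
spatula_blade_end []
spatula_handle_end [([0.46, 0.095, 0.045], 0.67)]
mug [([0.522, 0.399, 0.042], 0.9)]
tub [([0.346, 0.361, 0.07], 0.78), ([0.516, -0.208, 0.14], 0.2)]
jar []
{'time_s': 1.1, 'joint_positions': array([-7.85797383e+01,  3.02214912e+01,  8.20872894e+01, -2.78663596e-03,
        6.76896986e+01, -1.02266901e+01]), 'qvel': array([-0.07240476,  0.07930134,  0.05065388,  0.14564973, -0.07369414,
        0.01197377]), 'tau': array([-7.87961981e-04, -4.40026009e+01, -1.76986295e+01,  6.32732688e-02,
        5.05108188e-02, -3.36362780e-05]), 'position': array([ 0.23057072, -0.58089073,  0.2395723 ]), 'tcp_rot': array([[ 9.29467697e-01,  3.68903508e-01, -3.88483813e-05],
       [ 3.68903507e-01, -9.29467698e-01, -3.49282116e-05],
       [-4.89934553e-05,  1.81333403e-05, -9.99999999e-01]]), 'force': array([-1.10042915, -0.32610681,  0.03964888]), 'moment': array([-0.05092156, -0.00738364,  0.03330827]), 'grasp_force': 0.0, 'opening': 1.0012761605995681}
```

View pics/scene0.png

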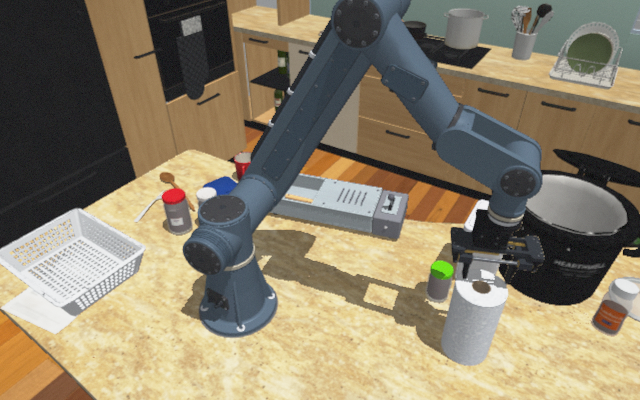

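View pics/top0.png

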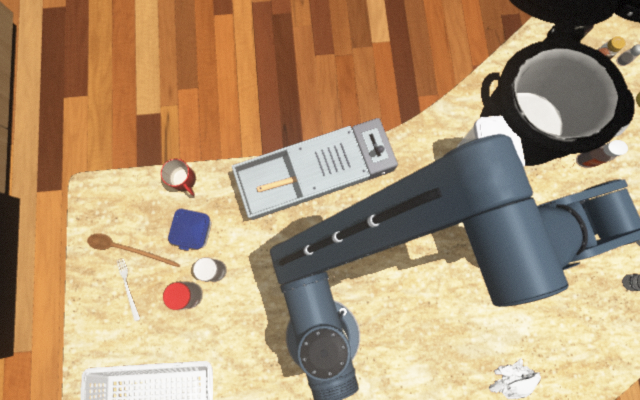

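```bash
cat > h.py <<'E'
from rig import bot, imaging, finder
import cv2,numpy as np
def proj(d,P):
    c=np.atleast_2d(P)@np.array(d["R"]).T+d["t"]; p=c@np.array(d["camera_matrix"]).T
    return p[:,:2]/p[:,2:]
def ray(d,uv,z):
    R=np.array(d["R"]);o=-R.T@d["t"]
    v=R.T@np.linalg.inv(d["camera_matrix"])@np.array([*uv,1.]); return o+v*(z-o[2])/v[2]
E
python3 - <<'E'
from h import *
d=imaging.capture("top")
f=d["frame"][110:225,225:405,::-1]; cv2.imwrite("pics/top1.png",cv2.resize(f,None,fx=4,fy=4,interpolation=cv2.INTER_CUBIC))
m=finder.outline_of("top","warmer")[0]["pixels"].astype(np.uint8)
c=max(cv2.findContours(m,0,2)[0],key=cv2.contourArea)
print(cv2.approxPolyDP(c,3,True)[:,0].tolist())
for n in ["spatula","lever_knob","lever"]:
    for r in finder.outline_of("top",n)[:1]:
        ys,xs=np.nonzero(r["pixels"]); print(n,r["confidence"],len(xs),xs.min(),xs.max(),ys.min(),ys.max(),xs.mean(),ys.mean())
        if n=="spatula": print(cv2.boxPoints(cv2.minAreaRect(np.c_[xs,ys].astype(np.float32))))
E
```

```text
[[380, 120], [343, 127], [233, 164], [248, 216], [256, 218], [394, 170], [397, 162]]
spatula 0.55 197 258 296 177 190 277.7715736040609 183.3451776649746
[[257.50946 186.283  ]
 [295.01886 175.56602]
 [296.56604 180.98112]
 [259.05664 191.6981 ]]
lever 0.46 43 375 383 144 151 379.4186046511628 147.7674418604651
```

View pics/top1.png

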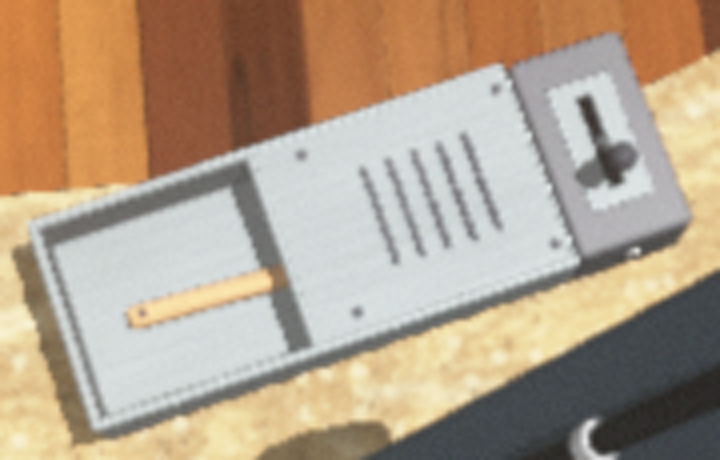

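```bash
cat > fit.py <<'E'
from h import *
from scipy.optimize import least_squares
d=imaging.capture("top")
C=lambda X,Y:np.array([225+X/4-.4,110+Y/4-.4])
M=np.array([[84,188,91],[-84,188,91],[84,-188,90],[-84,-188,90]])/1000
U=np.array([C(30,220),C(98,430),C(507,65),C(580,268)])
def T(q,P):
    c,s=np.cos(q[2]),np.sin(q[2]); return np.atleast_2d(P)@np.array([[c,-s,0],[s,c,0],[0,0,1]]).T+[q[0],q[1],0]
r=least_squares(lambda q:(proj(d,T(q,M))-U).ravel(),[.5,-.02,.25])
q=r.x; print("pose",q,np.degrees(q[2]),"res",r.fun.round(1))
W=lambda P:T(q,np.array(P)/1000)[0]
kn=W([-28.8,-235,138.7]); kp=proj(d,kn)[0]; print("knob",kn,"pix crop",(kp-[225,110])*4)
print("knob off",W([28.8,-235,138.7]))
inv=lambda p:T([0,0,-q[2]],p-[q[0],q[1],0])[0]*1000
for n,p in [("hend",C(130,318)),("hcov",C(283,279))]:
    w=ray(d,p,.048); print(n,w,inv(w))
print("jarz", ray(d,(206,270),.1), ray(d,(177,295),.1),ray(d,(180,178),.09),ray(d,(190,230),.07))
E
python3 fit.py; python3 -c "
from rig import bot;s=bot.read_state();print(s['time_s'])"
```

```text
pose [0.48482316 0.01881338 0.23553427] 13.495119785186532 res [-0.  -0.2 -0.4  0.3 -0.2 -0.3  0.7  0.1]
knob [ 0.51165853 -0.21641907  0.1387    ] pix crop [623.38687581 159.95281936]
knob off [ 0.56766819 -0.20297739  0.1387    ]
hend [0.45034369 0.15718755 0.048     ] [ -1.23613959 142.59985727  48.        ]
hcov [0.46974652 0.03896843 0.048     ] [-9.95693455 23.11689025 48.        ]
jarz [0.21956812 0.30995113 0.1       ] [0.15828614 0.39362117 0.1       ] [0.49588007 0.37732193 0.09      ] [0.3413986  0.35895762 0.07      ]
1.4
```

Units first: turns go in shares of 90 degrees. So -47 degrees / 90 = -0.5222.

Emit:
{"api": "play_rows", "payload": {
  "motion": [
    [[0,0,-0.03,0,0,0],[0.02,-0.014,-0.06,0,0,-0.0556],[0.05,-0.035,-0.06,0,0,-0.1333],[0.08,-0.056,-0.06,0,0,-0.2111],[0.11,-0.077,-0.06,0,0,-0.2889],[0.14,-0.098,-0.06,0,0,-0.3667],[0.17,-0.119,-0.06,0,0,-0.4444],[0.2,-0.14,-0.06,0,0,-0.5222]]
  ],
  "fingers": 0
}}

```text
time_s: 2.07
position: [0.3655, -0.3754, 0.2998]
tcp_rot: [[0.359, 0.933, 0.0], [0.933, -0.359, -0.0], [-0.0, 0.0, -1.0]]
force: [0.2, -0.5, -0.5]
opening: 0.476
grasp_force: 0.0
```

```bash
cat > go.py <<'E'
# usage: from go import delta
from h import *
from scipy.spatial.transform import Rotation as Ro
q=np.array([.48482,.01881,.23553])
def W(P):
    c,s=np.cos(q[2]),np.sin(q[2]);P=np.array(P)/1000
    return np.array([q[0]+c*P[0]-s*P[1],q[1]+s*P[0]+c*P[1],P[2]])
def tool(yaw,pitch=0):
    # tool y heading yaw (spatula x axis), tool z down; pitch raises the handle end
    y=np.array([np.cos(yaw),np.sin(yaw),0]);z=np.array([0,0,-1.])
    R=np.c_[np.cross(y,z),y,z]
    return Ro.from_rotvec(y*pitch).as_matrix()@R
def delta(p,R,ref=None):
    s=bot.read_state() if ref is None else ref
    A=np.array(s["tcp_rot"]);
    return np.r_[A.T@(p-s["position"]),Ro.from_matrix(A.T@R).as_rotvec(degrees=True)].round(4)
E
python3 - <<'E'
from go import *
s=bot.read_state();print(s["time_s"],s["position"],s["joint_positions"],s["force"],s["opening"])
for y in (.162,.162+np.pi): print(delta(W([-75,-235,142]),tool(y)).tolist())
E
```

```text
2.0667 [ 0.36546093 -0.3754396   0.29975486] [-5.80080146e+01  1.83408276e+01  9.21702356e+01  1.00520005e-02
  6.94638960e+01 -3.69760042e+01] [ 0.17261091 -0.4939728  -0.48893701] 0.47614377521764467
[0.1747, 0.0412, 0.1578, 0.0231, 0.0142, -30.3175]
[0.1747, 0.0412, 0.1578, 0.0189, -0.0309, 149.6825]
```

Converted, -30.3 degrees / 90 = -0.3367.

Emit:
{"api": "play_rows", "payload": {
  "motion": [
    [[0.035,0.008,0,0,0,-0.0667],[0.07,0.016,0.02,0,0,-0.1333],[0.105,0.025,0.05,0,0,-0.2],[0.14,0.033,0.08,0,0,-0.2667],[0.175,0.041,0.11,0,0,-0.3367],[0.175,0.041,0.14,0,0,-0.3367],[0.175,0.041,0.158,0,0,-0.3367],[0.175,0.041,0.158,0,0,-0.3367]]
  ],
  "fingers": 0
}}

```text
time_s: 2.73
position: [0.4648, -0.226, 0.1378]
tcp_rot: [[-0.158, 0.987, -0.007], [0.987, 0.158, 0.006], [0.007, -0.006, -1.0]]
force: [-0.2, 0.7, -0.6]
opening: 0.008
grasp_force: 0.0
```

```bash
python3 - <<'E'
from go import *
s=bot.read_state();print(s["time_s"],s["position"],s["force"],s["opening"])
print(W([-75,-235,142]),delta(W([-4,-235,142]),tool(.162)).tolist())
d=imaging.capture("wrist");cv2.imwrite("pics/w0.png",d["frame"][:,:,::-1])
E
```

```text
2.7333 [ 0.4648208  -0.22600587  0.13778188] [-0.19117969  0.69932008 -0.61652764] 0.007510982694378907
[ 0.46672991 -0.22720372  0.142     ] [0.004, 0.0725, -0.0046, -0.3565, -0.3832, -0.2024]
```

View pics/w0.png

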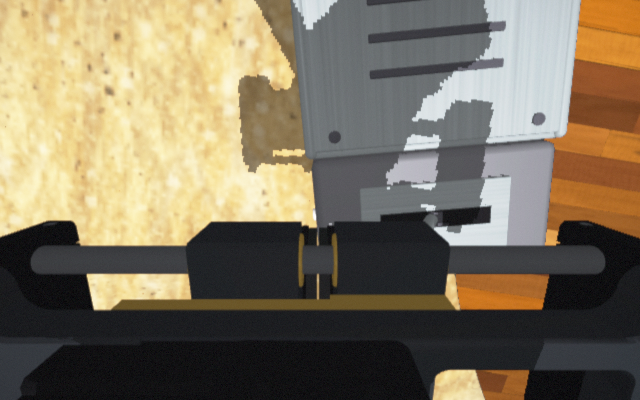

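The wrist view shows the closed fingers (318, 260) just in front of the lever slot (435, 217), as planned, so I push back along tool y.

Emit:
{"api": "play_rows", "payload": {
  "motion": [
    [[0,0.01,0,0,0,0],[0.001,0.02,0,0,0,0],[0.002,0.03,0,0,0,0],[0.003,0.04,0,0,0,0],[0.003,0.05,0,0,0,0],[0.004,0.06,0,0,0,0],[0.004,0.07,0,0,0,0],[0.004,0.074,0,0,0,0]]
  ]
}}

```text
time_s: 3.45
position: [0.5413, -0.2134, 0.1418]
tcp_rot: [[-0.156, 0.988, 0.002], [0.988, 0.156, -0.001], [-0.001, 0.002, -1.0]]
force: [-0.1, 0.7, 0.1]
opening: 0.002
grasp_force: 0.0
```

Emit:
{"api": "play_rows", "payload": {
  "motion": [
    [[0,-0.02,0,0,0,0],[0,-0.05,0,0,0,0],[0,-0.07,-0.02,0,0,0],[0,-0.07,-0.06,0,0,0],[0,-0.07,-0.1,0,0,0],[0,-0.07,-0.1,0,0,0]]
  ]
}}

```text
time_s: 3.95
position: [0.4736, -0.2272, 0.2486]
tcp_rot: [[-0.155, 0.988, 0.012], [0.988, 0.155, -0.009], [-0.011, 0.01, -1.0]]
force: [0.9, -0.5, 0.8]
opening: 0.005
grasp_force: 0.0
```

```bash
python3 - <<'E'
from go import *
d=imaging.capture("top")
cv2.imwrite("pics/top2.png",cv2.resize(d["frame"][110:225,225:405,::-1],None,fx=3,fy=3))
print(finder.recognise("top","lever"),finder.recognise("top","lever_knob"),proj(d,np.array([W([-28.8,-235,138.7]),W([28.8,-235,138.7])])))
# grasp: spatula axis in warmer: handle end (-1.2,142.6), heading .073
g=np.array([-1.2-.073*53,142.6-53]); print(g)
print(delta(W([*g,110]),tool(.162)).tolist())
E
```

```text
[] [] [[380.84809747 149.98947993]
 [373.92509412 131.95396458]]
[-5.069 89.6  ]
[0.3268, 0.0402, 0.1317, 0.0243, 0.0294, -0.3336]
```

View pics/top2.png

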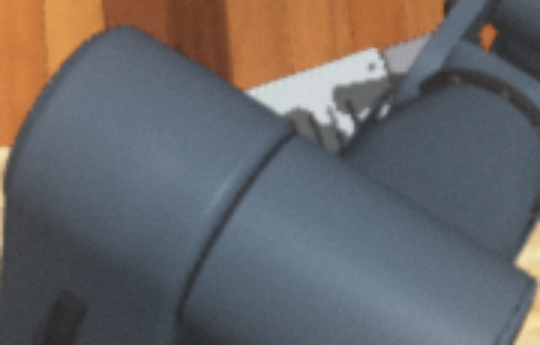

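The arm hides the warmer in this view, so I'll check the lever from above the spatula.

Emit:
{"api": "play_rows", "payload": {
  "motion": [
    [[0.03,0.005,0,0,0,0],[0.07,0.01,0,0,0,0],[0.11,0.015,0,0,0,0],[0.15,0.02,0,0,0,0],[0.19,0.025,0,0,0,0],[0.23,0.03,0,0,0,0],[0.27,0.035,0,0,0,0],[0.3,0.04,0,0,0,0]]
  ],
  "fingers": 0.05
}}

```text
time_s: 4.77
position: [0.4606, 0.0812, 0.2396]
tcp_rot: [[-0.157, 0.988, -0.005], [0.988, 0.157, 0.001], [0.002, -0.005, -1.0]]
force: [0.2, 0.2, 0.2]
opening: 0.517
grasp_force: 0.0
```

Emit:
{"api": "play_rows", "payload": {
  "motion": [
    [[0.02,0,0.02,0,0,0],[0.027,0,0.04,0,0,0],[0.027,0,0.04,0,0,0],[0.027,0,0.04,0,0,0]]
  ]
}}

```text
time_s: 5.1
position: [0.4569, 0.1053, 0.1996]
tcp_rot: [[-0.157, 0.988, -0.006], [0.988, 0.157, -0.0], [0.001, -0.006, -1.0]]
force: [-0.3, -0.0, 0.1]
opening: 0.571
grasp_force: 0.0
```

```bash
python3 - <<'E'
from go import *
s=bot.read_state();print(s["time_s"],s["position"],s["opening"])
a=imaging.capture("scene")["frame"][160:250,250:420,::-1]
d=imaging.capture("wrist");w=d["frame"][:,:,::-1]
for r in finder.recognise("scene","lever")+finder.recognise("scene","lever_knob"): print(r)
for r in finder.outline_of("wrist","spatula")[:1]:
    ys,xs=np.nonzero(r["pixels"]);print(r["confidence"],cv2.boxPoints(cv2.minAreaRect(np.c_[xs,ys].astype(np.float32))))
e=np.array([W([-1.2,142.6,48])]);print("pred hend",proj(d,e),"cov",proj(d,[W([-10,23,48])]))
print(delta(W([-5.1,89.6,53]),tool(.162)).tolist())
cv2.imwrite("pics/c3.png",np.vstack([cv2.resize(a,(480,254)),cv2.resize(w,(480,300))]))
E
```

```text
5.1 [0.4569172  0.10525793 0.19963139] 0.5713441004981354
{'at': [0.4698, -0.0541, 0.0806], 'confidence': 0.58}
0.87 [[309.6567  137.07895]
 [327.8804  136.883  ]
 [329.0416  244.87051]
 [310.8179  245.06647]]
pred hend [[319.31722468 141.22412059]] cov [[319.7897099  253.44494742]]
[0.0008, -0.0007, 0.1492, 0.0898, 0.0206, -0.4203]
```

View pics/c3.png

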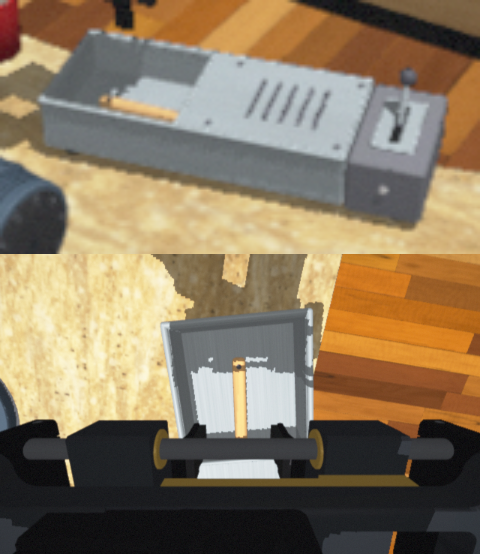

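```bash
python3 - <<'E'
from go import *
d=imaging.capture("scene")
print(proj(d,np.array([W([-28.8,-235,138.7]),W([28.8,-235,138.7])])))
E
```

```text
[[390.55335509 196.73382438]
 [394.09548303 186.94466665]]
```

Converted, -0.4 degrees / 90 = -0.0044.

Emit:
{"api": "play_rows", "payload": {
  "motion": [
    [[0,0,0.03,0,0,0],[0,0,0.06,0,0,0],[0,-0.001,0.09,0,0,0],[0.001,-0.001,0.115,0,0,-0.0044],[0.001,-0.001,0.13,0,0,-0.0044],[0.001,-0.001,0.14,0,0,-0.0044],[0.001,-0.001,0.146,0,0,-0.0044],[0.001,-0.001,0.146,0,0,-0.0044]]
  ],
  "fingers": 0.05
}}

```text
time_s: 6.07
position: [0.4576, 0.1052, 0.0549]
tcp_rot: [[-0.161, 0.987, -0.001], [0.987, 0.161, -0.0], [0.0, -0.001, -1.0]]
force: [-0.6, 0.0, 0.5]
opening: 0.576
grasp_force: 0.0
```

The knob at scene pixel (394, 187) matches the predicted off position, so the lever is off. Next I'll close on the handle.

Emit:
{"api": "play_rows", "payload": {
  "motion": [
    [[0,0,0.0015,0,0,0],[0,0,0.0015,0,0,0],[0,0,0.0015,0,0,0]]
  ]
}}

```text
time_s: 6.32
position: [0.4582, 0.1057, 0.0549]
tcp_rot: [[-0.162, 0.987, 0.002], [0.987, 0.162, -0.0], [-0.0, 0.002, -1.0]]
force: [-0.1, -0.7, -0.5]
opening: 0.57
grasp_force: 0.0
```

Emit:
{"api": "play_rows", "payload": {
  "motion": [
    [[0,0,0,0,0,0],[0,0,0,0,0,0],[0,0,0,0,0,0],[0,0,0,0,0,0],[0,0,0,0,0,0],[0,0,0,0,0,0],[0,0,0,0,0,0],[0,0,0,0,0,0]]
  ],
  "fingers": 0.0
}}

```text
time_s: 6.98
position: [0.4578, 0.1057, 0.0541]
tcp_rot: [[-0.162, 0.987, 0.0], [0.987, 0.162, 0.0], [0.0, 0.0, -1.0]]
force: [-0.2, -1.4, 0.9]
opening: 0.199
grasp_force: 29.7
```

```bash
cat > plan.py <<'E'
from go import *
s=bot.read_state(); print(s["time_s"],s["position"],s["force"],s["opening"]*87,s["grasp_force"])
p0=s["position"]; y0=.162
# along-spatula axis a (towards handle), TCP at distance L from blade end, h above underside
a=np.array([-np.sin(y0),np.cos(y0),0]); up=np.array([0,0,1.])
L=.300-.0565; h=p0[2]-.034
b0=p0-a*L; b0[2]=.034
edge0=.172+.004-.001  # horizontal dist blade end -> cover edge region (y=17..20)
def pose(sl,th,zb):
    ax=a*np.cos(th)+up*np.sin(th); n=-a*np.sin(th)+up*np.cos(th)
    b=b0+a*sl; b[2]=zb
    return b+ax*L+n*h, tool(y0,th)
# pitch sign check: tool x axis vs handle axis
print("toolx.z", tool(y0,.2)[:,0], "axis",a)
for sl,th,zb in [(0,0,.036),(0,3,.037),(0,6,.038),(0,9,.038),(.02,10,.038),(.04,11.5,.038),(.06,13,.038),(.08,15,.038),
                 (.1,17,.04),(.12,18,.044),(.14,18,.05),(.16,18,.057),(.18,18,.064),(.2,18,.072),(.22,18,.08),(.24,18,.088)]:
    t=np.radians(th); dist=edge0-sl
    top=(zb+np.tan(t)*dist+(.014 if .1+sl*0<.1+1 and dist>.1*np.cos(t) else .008)/np.cos(t))*1e3
    rim=(zb+np.tan(t)*(.339-sl))*1e3
    print(sl,th,"top@edge",round(top,1) if dist>0 else "-","under@rim",round(rim,1),delta(*pose(sl,t,zb),ref=s).tolist())
E
python3 plan.py
```

```text
6.9833 [0.45781256 0.10571916 0.05412866] [-0.15823005 -1.42702161  0.94291485] 17.291581020729787 29.73837822675705
toolx.z [-0.15807723  0.96723425  0.19866933] axis [-0.16129234  0.98690667  0.        ]
0 0 top@edge 50.0 under@rim 36.0 [0.0, 0.0, -0.002, 0.0284, -0.0013, 0.0392]
0 3 top@edge 60.2 under@rim 54.8 [-0.0014, 0.0, -0.0157, 0.0274, 2.9987, 0.04]
0 6 top@edge 70.5 under@rim 73.6 [-0.0034, 0.0, -0.0293, 0.0264, 5.9987, 0.0407]
0 9 top@edge 79.9 under@rim 91.7 [-0.0061, 0.0, -0.0418, 0.0253, 8.9987, 0.0414]
0.02 10 top@edge 79.5 under@rim 94.2 [0.0128, 0.0, -0.046, 0.0249, 9.9987, 0.0416]
0.04 11.5 top@edge 79.8 under@rim 98.8 [0.0311, 0.0, -0.0521, 0.0244, 11.4987, 0.0419]
0.06 13 top@edge 78.9 under@rim 102.4 [0.0492, 0.0001, -0.0583, 0.0239, 12.9987, 0.0423]
0.08 15 top@edge 71.7 under@rim 107.4 [0.0665, 0.0001, -0.0663, 0.0231, 14.9987, 0.0427]
0.1 17 top@edge 71.3 under@rim 113.1 [0.0835, 0.0001, -0.0763, 0.0224, 16.9987, 0.0432]
0.12 18 top@edge 70.3 under@rim 115.2 [0.1019, 0.0001, -0.0843, 0.022, 17.9987, 0.0434]
0.14 18 top@edge 69.8 under@rim 114.7 [0.1219, 0.0001, -0.0903, 0.022, 17.9987, 0.0434]
0.16 18 top@edge 70.3 under@rim 115.2 [0.1419, 0.0001, -0.0973, 0.022, 17.9987, 0.0434]
0.18 18 top@edge - under@rim 115.7 [0.1619, 0.0002, -0.1043, 0.022, 17.9987, 0.0434]
0.2 18 top@edge - under@rim 117.2 [0.1819, 0.0002, -0.1123, 0.022, 17.9987, 0.0434]
0.22 18 top@edge - under@rim 118.7 [0.2019, 0.0002, -0.1203, 0.022, 17.9987, 0.0434]
0.24 18 top@edge - under@rim 120.2 [0.2219, 0.0002, -0.1283, 0.022, 17.9987, 0.0434]
```

Gripped at 17.3 mm and 30 N. Now I tilt it slowly.

Converted, 9 degrees / 90 = 0.1.

Emit:
{"api": "play_rows", "payload": {
  "motion": [
    [[0,0,-0.002,0,0,0],[-0.0007,0,-0.009,0,0.0167,0],[-0.0014,0,-0.0157,0,0.0333,0],[-0.0024,0,-0.0225,0,0.05,0],[-0.0034,0,-0.029,0,0.0667,0],[-0.0047,0,-0.0355,0,0.0833,0],[-0.0061,0,-0.0415,0,0.1,0],[-0.0061,0,-0.0415,0,0.1,0]]
  ]
}}

```text
time_s: 7.65
position: [0.4593, 0.0989, 0.0962]
tcp_rot: [[-0.159, 0.987, -0.024], [0.975, 0.161, 0.155], [0.157, 0.002, -0.988]]
force: [0.8, 0.0, -1.7]
opening: 0.201
grasp_force: 29.7
```

```bash
python3 - <<'E'
from h import *
s=bot.read_state();print(s["time_s"],s["position"],s["force"],s["moment"],s["opening"]*87,s["grasp_force"])
a=imaging.capture("scene")["frame"][150:250,250:420,::-1]
w=imaging.capture("wrist")["frame"][:,:,::-1]
cv2.imwrite("pics/c4.png",np.vstack([cv2.resize(a,(480,282)),cv2.resize(w,(480,300))]))
E
```

```text
7.65 [0.45931685 0.09888939 0.09622653] [ 0.78761553  0.01139844 -1.70938191] [-0.03028126 -0.13224385 -0.01578018] 17.468165358495913 29.74360764026642
```

View pics/c4.png

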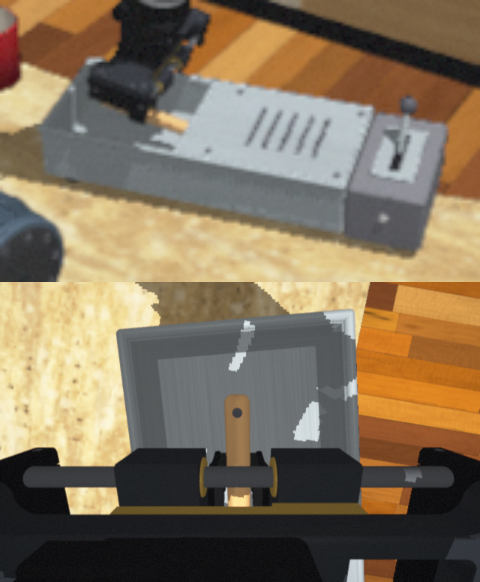

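The spatula is held and tilted: the handle end is up in the wrist view around (237, 410), and the knob is still at the back. Next I work out the pull rows relative to the commanded pose.

```bash
cat > plan2.py <<'E'
from go import *
y0=.162;p0=np.array([.4578,.1057,.0541]);a=np.array([-np.sin(y0),np.cos(y0),0]);up=np.array([0,0,1.])
L=.2435;h=.0201;b0=p0-a*L
def pose(sl,th,zb):
    th=np.radians(th);ax=a*np.cos(th)+up*np.sin(th);n=-a*np.sin(th)+up*np.cos(th);b=b0+a*sl;b[2]=zb
    return b+ax*L+n*h,tool(y0,th)
K=[(0,9,.038),(.013,9.5,.038),(.026,10.3,.038),(.04,11.3,.038),(.054,12.4,.038),(.068,13.5,.038),(.082,15,.038),(.096,16,.04),(.11,17,.042),
(.128,18,.046),(.146,18,.052),(.164,18,.058),(.182,18,.066),(.2,18,.076),(.215,18,.09),(.225,18,.105),(.225,18,.12)]
for i in (0,8):
    p,R=pose(*K[i]); 
    for k in K[i+1:i+9]: print(k,delta(*pose(*k),ref={"position":p,"tcp_rot":R}).tolist())
E
python3 plan2.py
```

```text
(0.013, 9.5, 0.038) [0.0127, -0.0, -0.0001, -0.0, 0.5, -0.0]
(0.026, 10.3, 0.038) [0.0252, -0.0, -0.0015, 0.0, 1.3, -0.0]
(0.04, 11.3, 0.038) [0.0385, -0.0, -0.0035, -0.0, 2.3, 0.0]
(0.054, 12.4, 0.038) [0.0517, -0.0, -0.006, 0.0, 3.4, -0.0]
(0.068, 13.5, 0.038) [0.0648, 0.0, -0.0084, -0.0, 4.5, -0.0]
(0.082, 15, 0.038) [0.0776, -0.0, -0.0125, -0.0, 6.0, -0.0]
(0.096, 16, 0.04) [0.0909, 0.0, -0.0165, 0.0, 7.0, 0.0]
(0.11, 17, 0.042) [0.1041, 0.0, -0.0204, -0.0, 8.0, 0.0]
(0.128, 18, 0.046) [0.018, -0.0, -0.0028, 0.0, 1.0, -0.0]
(0.146, 18, 0.052) [0.037, -0.0, -0.0033, 0.0, 1.0, -0.0]
(0.164, 18, 0.058) [0.0559, -0.0, -0.0038, 0.0, 1.0, -0.0]
(0.182, 18, 0.066) [0.0755, -0.0, -0.0061, 0.0, 1.0, -0.0]
(0.2, 18, 0.076) [0.0956, -0.0, -0.0104, 0.0, 1.0, -0.0]
(0.215, 18, 0.09) [0.1141, -0.0, -0.0195, 0.0, 1.0, -0.0]
(0.225, 18, 0.105) [0.128, -0.0, -0.0309, 0.0, 1.0, -0.0]
(0.225, 18, 0.12) [0.1324, -0.0, -0.0452, 0.0, 1.0, -0.0]
```

Converted, 4.5 degrees / 90 = 0.05.

Emit:
{"api": "play_rows", "payload": {
  "motion": [
    [[0.0127,0,-0.0001,0,0.0056,0],[0.025,0,-0.0015,0,0.0144,0],[0.0385,0,-0.0035,0,0.0256,0],[0.0517,0,-0.006,0,0.0378,0],[0.065,0,-0.0084,0,0.05,0],[0.0776,0,-0.0125,0,0.0667,0],[0.091,0,-0.0165,0,0.0778,0],[0.104,0,-0.0204,0,0.0889,0]]
  ]
}}

```text
time_s: 8.42
position: [0.4418, 0.1995, 0.1325]
tcp_rot: [[-0.156, 0.987, -0.048], [0.943, 0.163, 0.29], [0.294, -0.0, -0.956]]
force: [-0.1, -0.4, -1.2]
opening: 0.202
grasp_force: 29.7
```

```bash
python3 - <<'E'
from h import *
s=bot.read_state();print(s["time_s"],s["position"],s["force"],s["moment"],s["opening"]*87,s["grasp_force"])
a=imaging.capture("scene")["frame"][130:250,220:420,::-1]
w=imaging.capture("wrist")["frame"][:,:,::-1]
cv2.imwrite("pics/c5.png",np.vstack([cv2.resize(a,(480,288)),cv2.resize(w,(480,300))]))
E
```

```text
8.4167 [0.4418452  0.19954802 0.13253195] [-0.14163194 -0.42406244 -1.24250314] [-0.14921857 -0.08084615 -0.04146051] 17.57632848140668 29.741567373275757
```

View pics/c5.png

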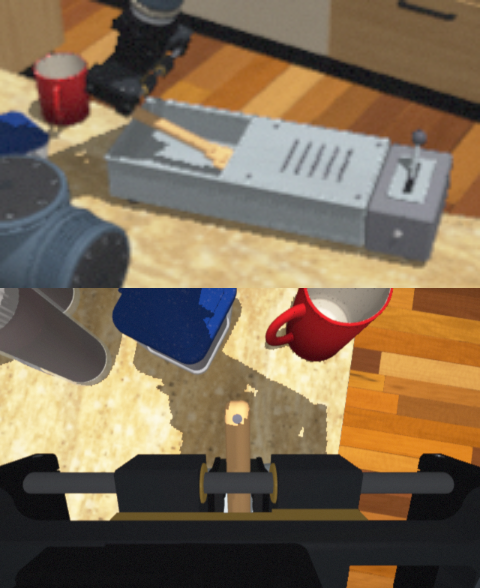

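The blade is coming out under the cover edge (215, 150) and the handle passes above and between the tub and the mug. I'll continue the pull.

Converted, 1 degrees / 90 = 0.0111.

Emit:
{"api": "play_rows", "payload": {
  "motion": [
    [[0.018,0,-0.0028,0,0.0111,0],[0.037,0,-0.0033,0,0.0111,0],[0.056,0,-0.0038,0,0.0111,0],[0.0755,0,-0.006,0,0.0111,0],[0.0955,0,-0.0105,0,0.0111,0],[0.114,0,-0.0195,0,0.0111,0],[0.128,0,-0.031,0,0.0111,0],[0.132,0,-0.045,0,0.0111,0]]
  ]
}}

```text
time_s: 9.18
position: [0.4231, 0.311, 0.2141]
tcp_rot: [[-0.156, 0.986, -0.051], [0.938, 0.164, 0.305], [0.309, -0.001, -0.951]]
force: [0.8, -0.6, -0.6]
opening: 0.203
grasp_force: 29.7
```

```bash
python3 - <<'E'
from go import *
s=bot.read_state();print(s["time_s"],s["position"],s["force"],s["moment"],s["opening"]*87,s["grasp_force"],s["joint_positions"])
p=s["position"]
for z in (.05,.1,.15): print(delta(p+[0,0,z],tool(.162,np.radians(18-z*120))).tolist())
E
```

```text
9.1833 [0.42310468 0.31096205 0.2140986 ] [ 0.77213215 -0.59806074 -0.55440753] [-0.1951467  -0.07421795 -0.0084429 ] 17.647221050893283 29.741318821907043 [ 13.93461776  23.34193035 103.37547163  22.39053422  54.0231225
  -8.90928922]
[0.0155, -0.0, -0.0476, -0.0788, -6.0084, 0.1716]
[0.0309, -0.0001, -0.0951, -0.0698, -12.0084, 0.1757]
[0.0464, -0.0001, -0.1427, -0.0607, -18.0084, 0.1795]
```

Now I lift straight up and level it.

Converted, -18 degrees / 90 = -0.2.

Emit:
{"api": "play_rows", "payload": {
  "motion": [
    [[0.005,0,-0.0155,0,0,0],[0.0105,0,-0.0315,0,-0.0222,0],[0.0155,0,-0.0475,0,-0.0556,0],[0.021,0,-0.064,0,-0.0889,0],[0.0265,0,-0.0815,0,-0.1222,0],[0.032,0,-0.0985,0,-0.1444,0],[0.0385,0,-0.1185,0,-0.1778,0],[0.0464,0,-0.1427,0,-0.2,0]]
  ]
}}

```text
time_s: 9.85
position: [0.4231, 0.3093, 0.3636]
tcp_rot: [[-0.162, 0.987, -0.002], [0.987, 0.162, -0.003], [-0.003, -0.002, -1.0]]
force: [1.3, -0.4, -1.4]
opening: 0.203
grasp_force: 29.7
```

Emit:
{"api": "play_rows", "payload": {
  "motion": [
    [[0,0,0,0,0,0],[0,0,0,0,0,0],[0,0,0,0,0,0],[0,0,0,0,0,0],[0,0,0,0,0,0],[0,0,0,0,0,0]]
  ]
}}

```text
time_s: 10.35
position: [0.4237, 0.3089, 0.3624]
tcp_rot: [[-0.162, 0.987, -0.002], [0.987, 0.162, -0.001], [-0.001, -0.002, -1.0]]
force: [0.0, -0.6, -1.7]
opening: 0.201
grasp_force: 29.7
```

```bash
python3 - <<'E'
from h import *
s=bot.read_state();print(s["time_s"],s["position"],s["force"],s["opening"]*87,s["grasp_force"],abs(s["qvel"]).max())
d=imaging.capture("scene");cv2.imwrite("pics/s6.png",d["frame"][:,:,::-1])
for n in ["spatula","spatula_blade_end","spatula_handle_end","mug","tub"]: print(n,finder.recognise("scene",n)[:1])
imaging.capture("top")
for n in ["spatula","spatula_blade_end","mug","tub"]: print(n,finder.recognise("top",n)[:1])
E
```

```text
10.35 [0.42370442 0.30893608 0.36244126] [ 0.00837953 -0.56946512 -1.67610615] 17.52969795845788 29.742036759853363 0.4940904067476074
spatula [{'at': [0.4423, 0.153, 0.3457], 'confidence': 0.19}]
spatula_blade_end [{'at': [0.4376, 0.1521, 0.3473], 'confidence': 0.63}]
spatula_handle_end [{'at': [0.4358, 0.1529, 0.3484], 'confidence': 0.66}]
mug [{'at': [0.5004, 0.381, 0.0623], 'confidence': 0.63}]
tub [{'at': [0.3515, 0.3492, 0.071], 'confidence': 0.74}]
spatula [{'at': [0.4514, 0.1323, 0.349], 'confidence': 0.97}]
spatula_blade_end [{'at': [0.4478, 0.1377, 0.3485], 'confidence': 0.64}]
mug [{'at': [0.5035, 0.3617, 0.0372], 'confidence': 0.64}]
tub [{'at': [0.3536, 0.3328, 0.068], 'confidence': 0.88}]
```

View pics/s6.png

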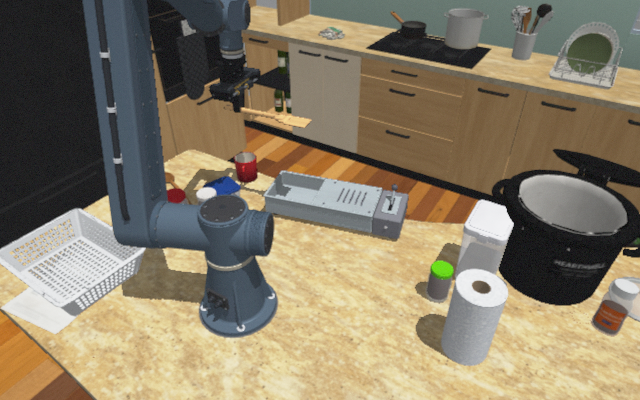

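The spatula is held level at about z 0.35 (blade around pixel (290, 120)), the lever leans back (392, 188), and nothing else has moved.

```bash
python3 -c "
from rig import bot
print(bot.hand_in())"
```

```text
the job is handed in; nothing more can be done
None
```

I flipped the warmer's lever off, then drew the spatula out and handed the job in with it held still and level about 26 cm above the cover; the mug, tub and jar looked undisturbed.

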